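# Zero the portion scale through its shuttered tare well

## Robot

A 6-joint arm with a two-finger parallel gripper is mounted at the origin on a cart in front of the work surface, level with it; the furniture and walls round the work are solid. World frame = base frame: x ahead of the robot, y to its left, z up, the work surface at z = 0. Lengths are in m, angles in rad, forces in N, time in s.
With the tool pointing down it reaches from about 0.35 to 0.775 m from the base axis. Payload 5.5 kg.
Tool frame: the origin (TCP) lies between the finger pads; the fingertips stand env.nose_length ahead of it and the grasp point (between the pads) lies 8 mm behind it (env.nose_length is the distance from the TCP to the fingertips, in m); z points along the fingers, y is the direction in which the jaws open and shut (so a half turn about z gives the same grasp; the last joint's range is limited). The gripper opens to 85 mm and grips with 20 to 120 N. Pads are 22 mm wide; open, the fingers measure 114 mm over their backs; the gripper's body (76 mm by 85 mm) begins 54 mm behind the grasp point. The pads swing forward as they close: fully open they stand 13 mm farther back than shut.
Start: joints at [-1.391, 0.313, 0.046, 1.304, 0, 1.431], TCP at [0.181, -0.546, 0.242] pointing down, gripper open.
Joint ranges: [-2.76, 2.76], [-0.86, 1.69], [-1.03, 1.26], [-2.2, 2.34], [-1.47, 1.5], [-3.14, 3.14]. Speed limits (rad/s): [2.57, 2.57, 3.14, 3.14, 3.14, 3.14].

## Interface

Orientations are given as a unit quaternion [w, x, y, z].
In Python, from workcell import env gives the robot as it stands. The module is installed in compiled form; this text tells all that it offers.
- The arm moves only by the shell command python3 -m creep 'ROWS' [FORCE]. ROWS is a JSON object of lists of equal length, an entry for each row: "hand": the finger opening in mm, from 0 to 85.4; "delta_pos": the shift along the tool's x, y, z scaled (see below), a list of three; "turn": the turn about the tool's z scaled (see below). In form: {"hand": [hand, ...], "delta_pos": [[dx, dy, dz], ...], "turn": [turn, ...]}. A call has exactly 5 rows; each row shifts and turns the commanded pose from where the row before left it, along the tool's axes as they then stand; what a row does not reach is not made up. The controller multiplies each number of a shift by 0.8 m and each number of a turn by 5 degrees. A row lasts 1/12 s, in which the tool goes at most 41.7 mm and 7.16 degrees, less where a joint would pass 70% of its speed; a pose out of reach is approached as far as the arm can. A call with a number of a shift or a turn outside -1 to 1 is refused whole. A call with a gripper value outside its range is refused whole. The fingers move at their own pace and stop on an object; FORCE is the grip in N (left out, the last holds). Time passes only in rows, so rows that do not move let the fingers close, or fill a call up. It gives the time, the measured TCP pose, the force and the opening at its end, in the units of the state.
- env.get_state(): the state, without advancing time (a new reading comes with each control period).
- env.read_camera(name): name is "scene" or "top" or "wrist"; returns a dict with "pixels" (384x512x3 uint8, red, green, blue), "depth" (384x512 float32, m along the optical axis (not along the pixel's ray), 0 where there is no reading), "fx", "fy", "cx", "cy" (pixels), "origin" and "orientation" of the camera in the world. Camera axes: x right, y down, z forward; pixel columns grow to the right and rows downward; lengths in m; the calibration is good to about 2 mm. A picture is of the moment at which its call begins.
- env.hand_in(): hands the job in, once; it reports no verdict.
Trained networks look in the newest picture that a camera, given by its name, has taken for a name from the list of things; names that differ only in an ending like _2 or _b are one class to them, and where a whole thing is asked for, a point or a joint stands for the part that bears it (a point fixed in the world has none). Each returns a list of dicts, best first, with "score" (0 to 1); they miss things now and then, are a little off and sometimes report something else, mostly with a low value. They report only what shows in the picture. A call takes as long as a camera call. They do not tell look-alikes from the thing itself.
- env.find_in(camera, target): "location" ([row, column] in pixels, amid what is visible of it).
- env.pinpoint(camera, target): "location" ([row, column] in pixels: a listed point, or the origin of a listed thing).
The state is a dict: "clock": time; "joint_pos": joint angles; "qvel": joint speeds; "tau": joint torques, N m; "tcp_pos": TCP position; "orientation": TCP orientation; "wrist_force": force on the tool from outside, world axes, zero at the start; "ft_torque": the same for the moment, N m; "finger_gap": finger opening in m.
Only numpy, scipy, OpenCV 4.12 (cv2) and the standard library are available. Lean on these libraries where they do the work, as an engineer would, in place of code of your own. Each camera call takes 0.05 s, during which the arm holds its last target.

## Task

Zero the portion scale with the bowl on its pan: with shut fingers, gently push the little shutter on its console fully open, reach into the well underneath and press the sunken tare key right down for a full second, then let it up and push the shutter fully home again. Only touch and push, do not grip anything; do not press the raised power key, and leave the bowl and everything round the scale where it is.

Things in the scene. Friction and masses are not known exactly. Their poses are not given: they have to be found in the camera images.
- scale: white portion scale, fixed to the table, 250 (x) x 210 (y) x 50 mm. Origin: centre of its underside. Its x points from the console (front, nearest the robot) to the steel weighing pan behind, y left along the console, z up. Console: strip x = -125 to -45 mm, top 50 mm above the table; pan: x = -30 to 120 mm, top 34 mm above the table
- well_mouth (a point): centre of the mouth of the round well, level with the console's top (scale frame x -85, y 50, z 50 mm); axes as the scale's. Well 48 mm wide, vertical, the tare key 12 mm below its mouth; hidden by the shutter at first. Two rails, 6 mm high and 4 mm wide, run along y 34 mm in front of and behind the well's centre, scale y = -42 to 82 mm
- shutter (a joint): aluminium shutter sliding between the rails over the well, m: 0 = home, centred over the well; grows as it slides to the scale's -y (right, seen from the robot); 0.060 = fully open, at its stop. Starts within 10 mm of home. Plate 62 (x) x 58 (y) mm, top 4 mm above the console, with an upright rib across its middle. Moves with about 1.5 N, stays where it is left
- shutter_rib (a point): middle of the top edge of the rib on the shutter, moves with it; axes as the scale's. The rib is 36 mm long along x, 7 mm thick along y, and its top is 21 mm above the console top, 17 mm above the shutter plate. Push its left (+y) face to open, its right (-y) face to close
- tare_key (a joint): travel of the sunken tare key, m: 0 = up, grows as it is pressed, 0.005 = at its stop. Spring: about 1 N to start it, 3.5 N at the stop; it springs back up when left
- tare_key_top (a point): centre of the flat top of the round grey tare key, 32 mm across, at the bottom of the well; 38 mm above the table when up, moves with the key
- power_key (a joint): travel of the power key, m: 0 = up, 0.0035 = pressed in. Springy, about 1.2 N starts it. Not to be pressed
- power_key_top (a point): centre of the top of the round grey power key, 22 mm across, which stands 4 mm proud of the console's top near its right end (scale frame x -85, y -80 mm)
- steel_bowl: small round steel bowl, 130 mm across, 46 mm high, loose on the scale's pan, to stay there. Origin: centre of its underside
- round_cutter: round pastry cutter, steel ring 64 x 64 x 36 mm, loose on the table to the left. Origin: centre of its underside. Leave alone
- timer: round wind-up kitchen timer, 72 x 72 x 48 mm, loose on the table to the left. Origin: centre of its underside. Leave alone
- jar_rose: small closed glass jar with white cap, pink contents, 59 x 59 x 64 mm, loose on the table beside the scale. Origin: centre of its underside. Leave alone
- jar_tea: small closed glass jar with white cap, green contents, 59 x 59 x 64 mm, loose on the table beside the scale. Origin: centre of its underside. Leave alone
- jar_cocoa: small closed glass jar with red cap, 53 x 53 x 56 mm, loose on the table beside the scale. Origin: centre of its underside. Leave alone
- stamp_1: wooden cake stamp standing on its square foot, lighter wood, 36 x 36 x 74 mm, loose on the table beside the scale. Origin: centre of its underside. Leave alone
- stamp_2: wooden cake stamp standing on its square foot, darker wood, 36 x 36 x 74 mm, loose on the table beside the scale. Origin: centre of its underside. Leave alone
There are look-alikes about, which are no part of the job. What is shaped like the steel_bowl but pink or red is not meant.

How it is judged:
On the way, in this order (a step that is already met when the one before it is completed fails the run):
1. the shutter is fully open (value of joint shutter above 0.054 m), for 0.2 s.
2. the tare key is held right down (value of joint tare_key above 0.0038 m), for 0.8 s.
3. the tare key is up again and the shutter is home (value of joint tare_key below 0.001 m and value of joint shutter below 0.004 m), for 0.2 s.
At the end, for the whole second after the job is handed in: after the shutter was fully open (over 54 mm) and the tare key was held down (over 3.8 of 5 mm) for at least 0.8 s, the key is up again (under 1 mm), the shutter is home (under 4 mm from closed), the power key is up, the bowl rests within 12 mm and each bystander within 20 mm of where it began (all of step 3 and value of joint power_key below 0.001 m and distance of steel_bowl from where it was at the start of the episode below 0.012 m and linear speed of steel_bowl below 0.02 m/s and distance of each of jar_rose, jar_tea, jar_cocoa, stamp_1, stamp_2, round_cutter, timer from where it was at the start of the episode below 0.02 m); the robot touches nothing.
It fails at once if the power key is pressed (value of joint power_key above 0.002 m).
It fails at once if the bowl is moved or lifted by more than 12 mm (distance of steel_bowl from where it was at the start of the episode above 0.012 m).
It fails at once if a bystander is moved or lifted by more than 20 mm (distance of any of jar_rose, jar_tea, jar_cocoa, stamp_1, stamp_2, round_cutter, timer from where it was at the start of the episode above 0.02 m).
It fails at once if the scale, its shutter or key is gripped or pushed with more than 35 N (contact force between the fingers and scale above 35 N).
It also fails if it takes over 50 s, if anything falls off the work surface, if the arm or the gripper's body presses on something with over 40 N, if the wrist force passes 120 N, or if a joint passes its speed limit or range.

## Working session

There is one attempt and no reset: what is moved stays moved. The work goes in short steps, Python scripts to look and compute and a shell command to move; the robot and the scene stay as the last step left them, time stands still between calls to the robot, and variables do not carry over. Pictures are saved under pics/ and viewed, and the job is handed in when it is done.

```bash
mkdir -p pics; cat > h.py <<'E'
import numpy as np, cv2
from workcell import env
from scipy.spatial.transform import Rotation as R
def rot(q): return R.from_quat([q[1],q[2],q[3],q[0]]).as_matrix()
def cast(c,uv,z):
    r,co=uv; d=rot(c["orientation"])@np.array([(co-c["cx"])/c["fx"],(r-c["cy"])/c["fy"],1]); o=np.array(c["origin"])
    return o+d*(z-o[2])/d[2]
def dep(c,uv):
    r,co=uv; Z=c["depth"][int(round(r)),int(round(co))]
    return np.array(c["origin"])+rot(c["orientation"])@(np.array([(co-c["cx"])/c["fx"],(r-c["cy"])/c["fy"],1])*Z)
def save(c,n): cv2.imwrite("pics/"+n,cv2.cvtColor(c["pixels"],cv2.COLOR_RGB2BGR))
E
python3 - <<'E'
from h import *
np.set_printoptions(precision=4,suppress=True)
print(env.nose_length); s=env.get_state(); print({k:np.round(v,4) for k,v in s.items()})
Z=dict(scale=0,well_mouth=.05,shutter_rib=.071,power_key_top=.054,steel_bowl=.034,round_cutter=0,timer=0,jar_rose=0,jar_tea=0,jar_cocoa=0,stamp_1=0)
for cn in("top","scene"):
    c=env.read_camera(cn); save(c,cn+"0.png"); print(cn,c["origin"])
    for t,z in Z.items():
        for p in env.pinpoint(cn,t)[:3]: print(t,np.round(p["location"],1),round(p["score"],2),cast(c,p["location"],z)[:2])
E
```

```text
0.011
{'clock': np.float64(0.0), 'joint_pos': array([-1.3906,  0.314 ,  0.0449,  1.3036, -0.    ,  1.4312]), 'qvel': array([-0.0011,  0.0001, -0.0002, -0.0001,  0.    , -0.0013]), 'tau': array([  0.0003, -48.063 ,  29.8532,   0.0196,  -0.    ,   0.    ]), 'tcp_pos': array([ 0.1807, -0.5454,  0.2414]), 'orientation': array([-0.0009,  0.9872,  0.1592, -0.    ]), 'wrist_force': array([0.4961, 0.1498, 0.1335]), 'ft_torque': array([ 0.0072, -0.004 ,  0.0285]), 'finger_gap': np.float64(0.0852)}
top [0.3867 0.085  1.0716]
scale [214.9 264.2] 0.7 [0.5485 0.061 ]
well_mouth [245.3 253.9] 0.88 [0.4661 0.0858]
well_mouth [220.7 192.6] 0.22 [0.523  0.2368]
shutter_rib [243.7 259.4] 0.81 [0.4685 0.0728]
shutter_rib [197.4 324.3] 0.28 [ 0.5838 -0.0826]
power_key_top [234.1 303.8] 0.46 [ 0.4953 -0.0347]
power_key_top [272.8 143.4] 0.34 [0.3954 0.3467]
power_key_top [225.1 194.2] 0.32 [0.5117 0.2318]
steel_bowl [255.  372.5] 0.98 [ 0.4495 -0.2059]
steel_bowl [194.5 260.7] 0.88 [0.5951 0.0714]
steel_bowl [181.2 374. ] 0.7 [ 0.6357 -0.2157]
round_cutter [272.8 144.4] 0.49 [0.3959 0.3581]
timer [194.5 
[... 315 characters left out ...]
] 0.53 [ 0.6072 -0.0998]
scene [-0.1823 -0.6117  0.5051]
scale [220.3 253. ] 0.93 [0.5631 0.067 ]
well_mouth [211.7 218.2] 0.94 [0.4681 0.0856]
power_key_top [222.8 255. ] 0.7 [ 0.4776 -0.0166]
power_key_top [215.7 273.4] 0.5 [ 0.53  -0.023]
power_key_top [240.9 320.1] 0.19 [ 0.5063 -0.1623]
steel_bowl [284.8 322. ] 0.97 [ 0.41   -0.2351]
steel_bowl [203.4 262.8] 0.62 [0.5957 0.065 ]
round_cutter [223.5 327. ] 0.36 [ 0.6691 -0.0719]
timer [185.6 180.5] 0.62 [0.585  0.3628]
jar_rose [206.7 195.3] 0.91 [0.5204 0.2261]
jar_tea [198.2 208. ] 0.8 [0.5783 0.2417]
jar_cocoa [222.4 326.4] 0.71 [ 0.6729 -0.0676]
stamp_1 [250.9 313.1] 0.74 [ 0.5431 -0.1226]
stamp_1 [239.5 318.3] 0.68 [ 0.5913 -0.1019]
```

View pics/top0.png

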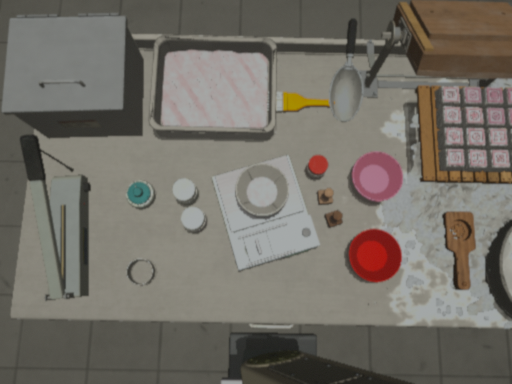

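View pics/scene0.png

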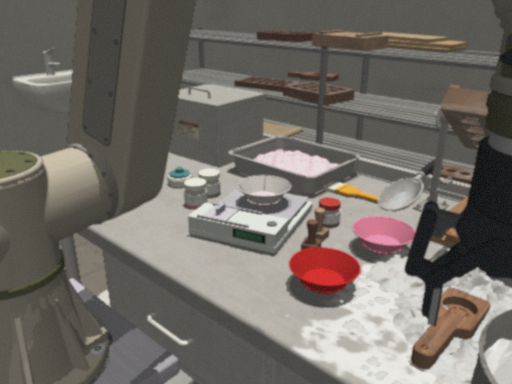

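```bash
python3 - <<'E'
import cv2
i=cv2.imread("pics/top0.png")[180:270,215:345]; cv2.imwrite("pics/topz.png",cv2.resize(i,None,fx=6,fy=6,interpolation=cv2.INTER_CUBIC))
E
```

```text
(no output)
```

View pics/topz.png

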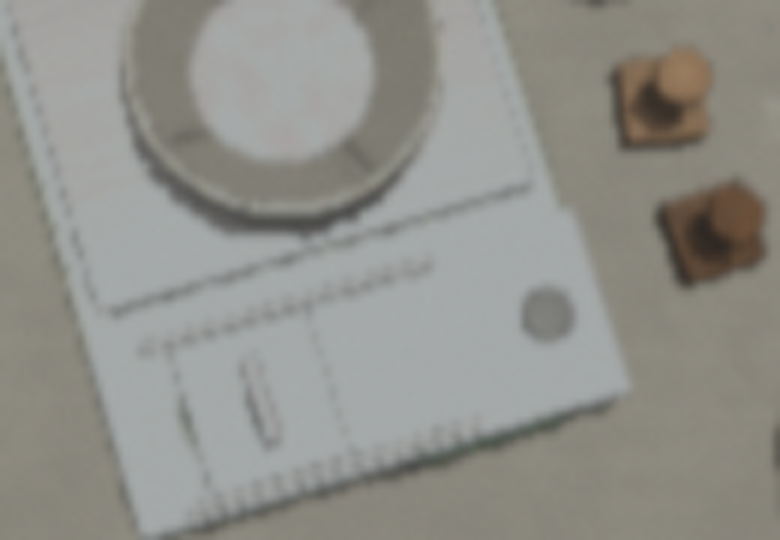

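The scale sits at about rows 160–265, columns 213–318 in the top view, yawed about 17°. There are three bowl candidates: steel on the pan (194,261), red (255,372) and pink (181,374). The steel one on the pan is the one meant, and the other two are look-alikes. The rib is at about (245,259), the power key at (232,306), and the fingers are almost aligned with the scale already. I'll move over the console with the fingers shut and look with the wrist camera.

```bash
R='{"hand":[0,0,0,0,0],"delta_pos":[[0.029,-0.031,0],[0.029,-0.031,0],[0.029,-0.031,0],[0.029,-0.031,0],[0.029,-0.031,0]],"turn":[0,0,0,0,0]}'; python3 -m creep '{"hand":[0,0,0,0,0],"delta_pos":[[0.029,-0.031,0],[0.029,-0.031,0],[0.029,-0.031,0],[0.029,-0.031,0],[0.029,-0.031,0]],"turn":[0,0,0,0,0]}' 20
python3 -m creep '{"hand":[0,0,0,0,0],"delta_pos":[[0.029,-0.031,0],[0.029,-0.031,0],[0.029,-0.031,0],[0.029,-0.031,0],[0.029,-0.031,0]],"turn":[0,0,0,0,0]}'
python3 -m creep '{"hand":[0,0,0,0,0],"delta_pos":[[0.029,-0.031,0],[0.029,-0.031,0],[0.029,-0.031,0],[0.029,-0.031,0],[0.029,-0.031,0]],"turn":[0,0,0,0,0]}'
```

```text
clock: 1.62
tcp_pos: [0.2522, -0.3903, 0.2423]
orientation: [0.0, 0.987, 0.159, 0.0]
wrist_force: [0.5, -0.5, -0.2]
finger_gap: 0.0257
clock: 2.03
tcp_pos: [0.3234, -0.236, 0.2425]
orientation: [0.0, 0.987, 0.159, 0.0]
wrist_force: [0.9, 0.3, -0.5]
finger_gap: 0.0002
clock: 2.45
tcp_pos: [0.3946, -0.0817, 0.2426]
orientation: [0.0, 0.987, 0.159, 0.0]
wrist_force: [0.9, -0.3, 0.5]
finger_gap: 0.0003
```

```bash
cat > w.py <<'E'
import sys
from h import *
np.set_printoptions(precision=4,suppress=True)
c=env.read_camera("wrist"); save(c,sys.argv[1]); print(c["origin"],env.get_state()["tcp_pos"])
for t,z in dict(scale=0,well_mouth=.05,shutter_rib=.071,power_key_top=.054,tare_key_top=.038,steel_bowl=.034).items():
    for p in env.pinpoint("wrist",t)[:2]: print(t,np.round(p["location"],1),round(p["score"],2),cast(c,p["location"],z)[:2])
E
python3 w.py w1.png
```

```text
[ 0.467  -0.0573  0.3738] [ 0.3962 -0.0772  0.2427]
well_mouth [ 63.5 125.1] 0.68 [0.4601 0.0857]
shutter_rib [ 62.8 125.5] 0.85 [0.4613 0.0761]
power_key_top [ 61.  251.1] 0.79 [ 0.5039 -0.0403]
steel_bowl [148.  361.3] 0.98 [ 0.4564 -0.196 ]
```

View pics/w1.png

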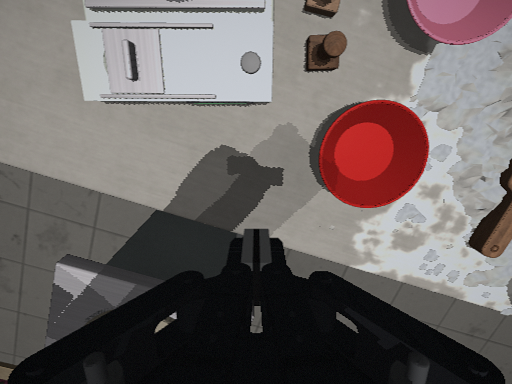

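```bash
python3 -m creep '{"hand":[0,0,0,0,0],"delta_pos":[[0.016,-0.028,0],[0.016,-0.028,0],[0.016,-0.028,0],[0.016,-0.028,0],[0.016,-0.028,0]],"turn":[0,0,0,0,0]}'; python3 w.py w2.png
```

```text
clock: 3.22
tcp_pos: [0.4199, 0.0426, 0.2423]
orientation: [0.0, 0.988, 0.157, 0.0]
wrist_force: [0.9, -0.0, -0.1]
finger_gap: -0.0002
[0.4925 0.0667 0.3735] [0.4205 0.0459 0.2424]
well_mouth [123.3 230.2] 0.63 [0.4613 0.0865]
well_mouth [ 54.3 405.7] 0.45 [ 0.5863 -0.0683]
shutter_rib [127.3 239.2] 0.81 [0.4623 0.075 ]
power_key_top [125.9 352.5] 0.74 [ 0.5013 -0.0439]
power_key_top [ 19.4 129. ] 0.45 [0.5275 0.2115]
steel_bowl [193.2 433.8] 0.74 [ 0.4571 -0.1835]
```

View pics/w2.png

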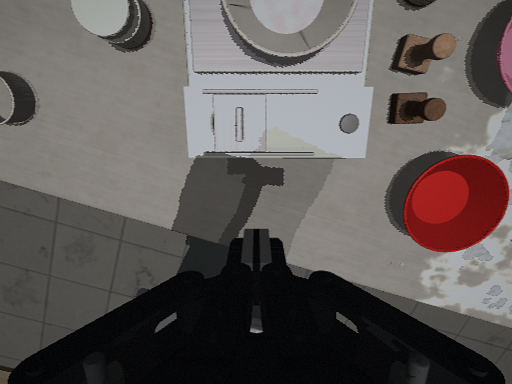

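```bash
python3 - <<'E'
from h import *
np.set_printoptions(precision=4,suppress=True)
c=env.read_camera("wrist")
i=cv2.cvtColor(c["pixels"],cv2.COLOR_RGB2BGR)[75:170,180:380]; cv2.imwrite("pics/w2z.png",cv2.resize(i,None,fx=4,fy=4,interpolation=cv2.INTER_CUBIC))
D=c["depth"]; v,u=np.mgrid[60:175,170:390]; Z=D[60:175,170:390]
P=np.stack([(u-c["cx"])/c["fx"]*Z,(v-c["cy"])/c["fy"]*Z,Z],-1)@rot(c["orientation"]).T+np.array(c["origin"])
h=P[...,2]
con=(h>.04)&(h<.1)&(v>85)
print("console med z",np.median(h[con]))
m=((h>.042)&(h<.06)&(v>86)).astype(np.uint8)
n,l,st,ce=cv2.connectedComponentsWithStats(m); k=1+np.argmax(st[1:,4])
pts=P[...,:2][l==k].astype(np.float32); r=cv2.minAreaRect(pts*1000); print("console rect",r, cv2.boxPoints(r))
m=(h>.064)&(h<.085)&(v>95)&(v<150)&(u>220)&(u<260)
q=P[m]; print("rib n",m.sum(),q.mean(0),cv2.minAreaRect((q[:,:2]*1000).astype(np.float32)), np.percentile(q[:,2],[5,50,95]))
hs=c["pixels"][60:175,170:390].mean(-1)
m=(hs<165)&(v>110)&(v<136)&(u>335)&(u<362); q=P[m];print("pk",m.sum(),q.mean(0),u[m].mean(),v[m].mean())
E
```

```text
console med z 0.049979162086578904
console rect ((476.4870300292969, 36.20380401611328), (78.25452423095703, 206.5952911376953), 18.19534683227539) [[407.0607 122.1185]
 [471.5717 -74.1465]
 [545.9133 -49.7109]
 [481.4023 146.5541]]
rib n 230 [0.465  0.0767 0.0699] ((465.3193054199219, 76.67143249511719), (35.03559112548828, 6.467761039733887), 17.00738525390625) [0.0665 0.0701 0.0713]
pk 339 [ 0.5027 -0.0387  0.054 ] 348.1946902654867 122.79646017699115
```

View pics/w2z.png

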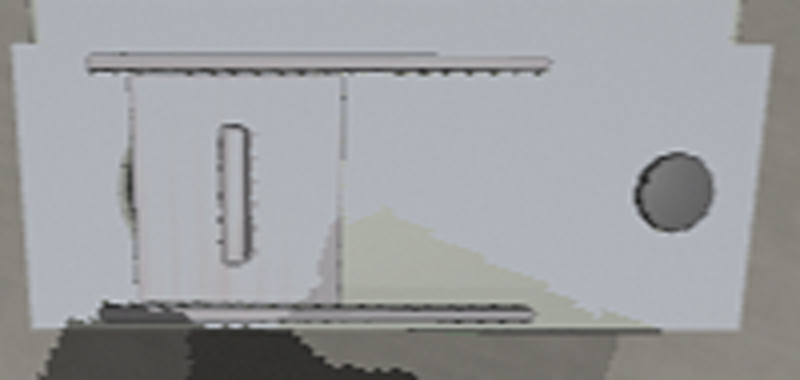

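```bash
python3 -m creep '{"hand":[0,0,0,0,0],"delta_pos":[[0.0125,-0.0114,0.02],[0.0125,-0.0114,0.025],[0.0125,-0.0114,0.025],[0.0125,-0.0114,0.025],[0.0125,-0.0114,0.025]],"turn":[0,0,0,0,0]}';  python3 -m creep '{"hand":[0,0,0,0,0],"delta_pos":[[0,0,0.02],[0,0,0.0],[0,0,0],[0,0,0],[0,0,0]],"turn":[0,0,0,0,0]}'; python3 w.py w3.png; python3 - <<'E'
from h import *
p=env.get_state()["tcp_pos"]; d=np.array(p[:2])-[.4765,.0362]
print("scale xy",d@[.95,.312],d@[-.312,.95],"tipz",p[2]-.011)
E
```

```text
clock: 4.03
tcp_pos: [0.4533, 0.1016, 0.1455]
orientation: [0.0, 0.987, 0.158, 0.0]
wrist_force: [0.6, -0.5, -0.4]
finger_gap: 0.0002
clock: 4.45
tcp_pos: [0.4537, 0.1015, 0.1316]
orientation: [0.0, 0.987, 0.159, 0.001]
wrist_force: [-0.1, -0.4, 0.5]
finger_gap: 0.0001
[0.526  0.1258 0.2629] [0.4537 0.1016 0.1316]
well_mouth [199.8 274. ] 0.96 [0.4595 0.0882]
shutter_rib [207.6 293.2] 0.84 [0.4647 0.0766]
power_key_top [201.3 446.7] 0.71 [ 0.5023 -0.0411]
tare_key_top [208.7 289.5] 0.59 [0.4522 0.0708]
steel_bowl [ 17.6 364.7] 0.68 [0.6054 0.0695]
scale xy -0.0018108489087053693 0.06986213801142174 tipz 0.11961925563959565
```

View pics/w3.png

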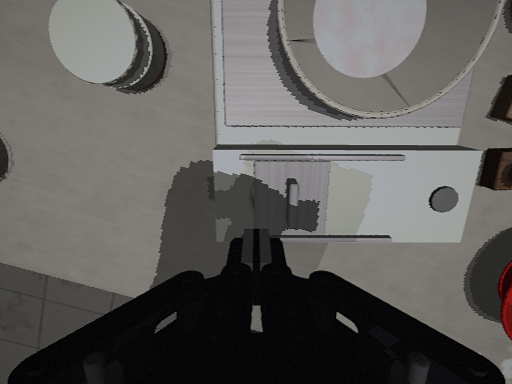

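The rib is at (207,293), and the fingertips at (230,257) are clear to its left. I'll lower them beside it.

```bash
python3 -m creep '{"hand":[0,0,0,0,0],"delta_pos":[[0.002,0,0.02],[0,0,0.02],[0,0,0.018],[0,0,0.01],[0,0,0.005]],"turn":[0,0,0,0,0]}';  python3 -m creep '{"hand":[0,0,0,0,0],"delta_pos":[[0,0.005,0],[0,0.005,0.0],[0,0.005,0],[0,0.004,0],[0,0,0]],"turn":[0,0,0,0,0]}'; cat > t.py <<'E'
from h import *
s=env.get_state();p=s["tcp_pos"]; d=np.array(p[:2])-[.4765,.0362]
print("scale xy",d@[.95,.312],d@[-.312,.95],"tipz",p[2]-.011,"F",s["wrist_force"].round(1),s["clock"])
E
python3 t.py
```

```text
clock: 5.22
tcp_pos: [0.4535, 0.1026, 0.0708]
orientation: [-0.0, 0.987, 0.159, -0.001]
wrist_force: [-0.3, -1.2, 0.7]
finger_gap: -0.0002
clock: 5.63
tcp_pos: [0.46, 0.0876, 0.0725]
orientation: [0.0, 0.987, 0.159, 0.001]
wrist_force: [-0.0, 1.0, 0.9]
finger_gap: 0.0001
scale xy 0.0003360312838368931 0.054017912324442044 tipz 0.06150708640201474 F [-0.   1.   0.9] 5.6333
```

```bash
python3 -m creep '{"hand":[0,0,0,0,0],"delta_pos":[[0,0.008,0],[0,0.008,0.0],[0,0.008,0],[0,0.008,0],[0,0.008,0]],"turn":[0,0,0,0,0]}';  python3 -m creep '{"hand":[0,0,0,0,0],"delta_pos":[[0,0.006,0],[0,0.005,0.0],[0,0.003,0],[0,0.0,0],[0,0,0]],"turn":[0,0,0,0,0]}'; python3 t.py; python3 w.py w4.png
```

```text
clock: 6.05
tcp_pos: [0.4698, 0.0571, 0.0722]
orientation: [0.0, 0.987, 0.159, 0.0]
wrist_force: [-0.6, 2.2, 3.1]
finger_gap: 0.0
clock: 6.47
tcp_pos: [0.4723, 0.0467, 0.0715]
orientation: [0.0, 0.987, 0.159, -0.001]
wrist_force: [-0.5, -0.2, 0.0]
finger_gap: 0.0002
scale xy -0.0006987046571966892 0.0113072859513545 tipz 0.06050332467640797 F [-0.5 -0.2  0. ] 6.4667
[0.545  0.0712 0.2026] [0.4722 0.0469 0.0715]
well_mouth [35.6  6.8] 0.62 [0.5358 0.1952]
shutter_rib [250.5 285.1] 0.8 [0.4785 0.0328]
shutter_rib [185.3 487.3] 0.31 [ 0.5433 -0.0488]
power_key_top [234.4 412.9] 0.8 [ 0.5033 -0.0394]
tare_key_top [219.7 197.5] 0.68 [0.4651 0.0836]
```

View pics/w4.png

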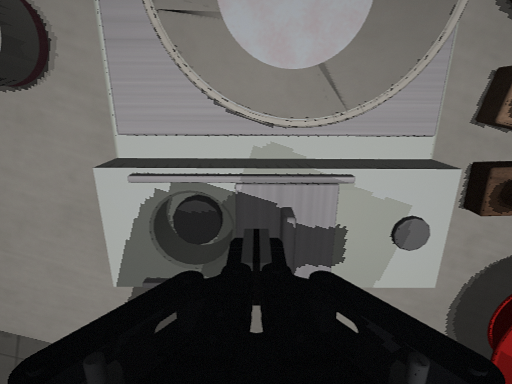

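```bash
python3 -m creep '{"hand":[0,0,0,0,0],"delta_pos":[[0,0.003,0],[0,0.003,0.0],[0,0.002,0],[0,0.002,0],[0,0,0]],"turn":[0,0,0,0,0]}';python3 t.py;  python3 -m creep '{"hand":[0,0,0,0,0],"delta_pos":[[0,0.001,0],[0,0.001,0.0],[0,0.001,0],[0,0.0,0],[0,0,0]],"turn":[0,0,0,0,0]}'; python3 t.py; python3 w.py w5.png
```

```text
clock: 7.23
tcp_pos: [0.4744, 0.0412, 0.0717]
orientation: [-0.002, 0.987, 0.16, -0.0]
wrist_force: [-2.4, 8.8, 1.8]
finger_gap: -0.0001
scale xy -0.0004217421174897085 0.005445832050045373 tipz 0.06068527417277196 F [-2.4  8.8  1.8] 7.2333
clock: 7.65
tcp_pos: [0.4745, 0.0409, 0.0717]
orientation: [-0.004, 0.987, 0.16, -0.0]
wrist_force: [-3.8, 15.3, 3.9]
finger_gap: 0.0003
scale xy -0.0004602806107916555 0.005062407963513274 tipz 0.06068580150748033 F [-3.8 15.3  3.9] 7.65
[0.5472 0.0643 0.2028] [0.4744 0.0409 0.0716]
well_mouth [232. 179.] 0.96 [0.4614 0.0855]
shutter_rib [252.8 283.9] 0.61 [0.4792 0.0271]
power_key_top [235.8 402.2] 0.63 [ 0.5031 -0.0391]
tare_key_top [222.3 188.6] 0.86 [0.4633 0.083 ]
```

Force rose to 15 N with no further motion, so the shutter is at its stop. I'll back off, lift and look into the well.

```bash
python3 -m creep '{"hand":[0,0,0,0,0],"delta_pos":[[0,-0.006,0],[0,-0.007,0],[0,0,-0.02],[0,0,-0.02],[0,0,-0.02]],"turn":[0,0,0,0,0]}';python3 t.py; python3 w.py w6.png
python3 - <<'E'
from h import *
c=env.read_camera("wrist"); D=c["depth"]; v,u=np.mgrid[0:384,0:512]
P=np.stack([(u-c["cx"])/c["fx"]*D,(v-c["cy"])/c["fy"]*D,D],-1)@rot(c["orientation"]).T+np.array(c["origin"])
d=P[...,:2]-np.array([.4765,.0362]); X=d@[.95,.312]; Y=d@[-.312,.95]; h=P[...,2]
m=(abs(X)<.03)&(abs(Y-.05)<.035)&(h<.0405)&(h>.034); print("key",m.sum(),P[m].mean(0),X[m].min(),X[m].max(),Y[m].min(),Y[m].max())
m=(abs(X)<.03)&(abs(Y-.05)<.035)&(h<.046)&(h>.02); print("well",m.sum(),X[m].min(),X[m].max(),Y[m].min(),Y[m].max())
m=(abs(X)<.03)&(abs(Y)<.06)&(h<.075)&(h>.067); print("rib",m.sum(),P[m].mean(0),X[m].min(),X[m].max(),Y[m].min(),Y[m].max())
E
```

```text
clock: 8.42
tcp_pos: [0.4726, 0.0469, 0.1202]
orientation: [0.0, 0.987, 0.159, -0.0]
wrist_force: [-0.2, -0.0, -0.1]
finger_gap: 0.0002
scale xy -0.00038206254395531733 0.011406402430023463 tipz 0.10924354439909585 F [-0.2 -0.  -0.1] 8.4167
[0.5452 0.0714 0.2513] [0.4746 0.0468 0.1235]
well_mouth [204.3 204.8] 0.88 [0.4617 0.0845]
shutter_rib [214.4 285.5] 0.97 [0.4807 0.0281]
power_key_top [206.2 379.4] 0.91 [ 0.503  -0.0406]
tare_key_top [50.4 57.7] 0.74 [0.534 0.211]
tare_key_top [195.4 204.1] 0.67 [0.4638 0.0878]
steel_bowl [ 17.9 285.9] 0.92 [0.603  0.0687]
steel_bowl [278.2 485.5] 0.89 [ 0.4658 -0.1734]
key 1394 [0.46026223 0.08461046 0.03733581] -0.022936750122786852 0.017552515181610367 0.02783427701936982 0.07412507122220748
well 2789 -0.022936750122786852 0.018375294377435146 0.027457874343286198 0.07420231498397821
rib 488 [0.48227855 0.02790052 0.07009221] -0.015833159446875945 0.019636871118690506 -0.013491387919726747 -0.006371207006069226
```

View pics/w6.png

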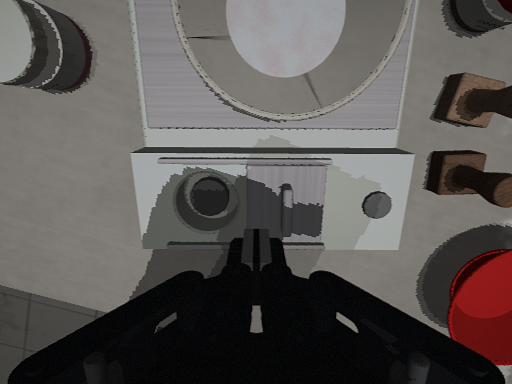

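```bash
python3 -m creep '{"hand":[0,0,0,0,0],"delta_pos":[[0.002,-0.012,0],[0,-0.012,0],[0,-0.012,0],[0,-0.013,0],[0,0,0.02]],"turn":[0,0,0,0,0]}';python3 -m creep '{"hand":[0,0,0,0,0],"delta_pos":[[0,0,0.02],[0,0,0.02],[0,0,0.012],[0,0,0],[0,0,0]],"turn":[0,0,0,0,0]}';python3 t.py; python3 w.py w7.png
```

```text
clock: 9.23
tcp_pos: [0.4629, 0.0871, 0.1059]
orientation: [-0.0, 0.987, 0.16, 0.002]
wrist_force: [0.4, 0.4, -0.0]
finger_gap: 0.0001
clock: 9.65
tcp_pos: [0.4613, 0.0854, 0.0621]
orientation: [-0.0, 0.987, 0.16, -0.001]
wrist_force: [1.2, 0.3, 1.3]
finger_gap: -0.0002
scale xy 0.0009073630339775136 0.051460035091036326 tipz 0.05106749815055808 F [1.2 0.3 1.3] 9.65
[0.534  0.1098 0.1931] [0.462  0.0852 0.0626]
well_mouth [239.9 256.9] 0.69 [0.463  0.0855]
well_mouth [230.4 259.2] 0.37 [0.469  0.0862]
shutter_rib [263.5 378.2] 0.95 [0.4801 0.0277]
power_key_top [246.4 493.9] 0.68 [ 0.5026 -0.0398]
tare_key_top [230.4 256.2] 0.81 [0.463  0.0859]
```

View pics/w7.png

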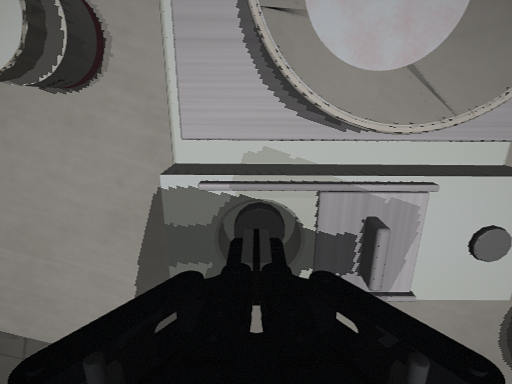

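The fingertips at (235,257) are centred over the well, with its rim at columns 215–300. I'll press now.

```bash
python3 -m creep '{"hand":[0,0,0,0,0],"delta_pos":[[0,0.001,0.008],[0,0,0.006],[0,0,0.004],[0,0,0.003],[0,0,0.002]],"turn":[0,0,0,0,0]}';python3 t.py; python3 -m creep '{"hand":[0,0,0,0,0],"delta_pos":[[0,0,0.002],[0,0,0.001],[0,0,0],[0,0,0],[0,0,0]],"turn":[0,0,0,0,0]}';python3 t.py
```

```text
clock: 10.42
tcp_pos: [0.4621, 0.084, 0.0437]
orientation: [0.0, 0.987, 0.159, -0.0]
wrist_force: [-3.6, -0.8, 17.2]
finger_gap: -0.0001
scale xy 0.0011944248649017415 0.04990774720713786 tipz 0.032697943336916516 F [-3.6 -0.8 17.2] 10.4167
clock: 10.83
tcp_pos: [0.4621, 0.084, 0.0435]
orientation: [0.0, 0.987, 0.159, 0.0]
wrist_force: [-7.7, -1.1, 23.1]
finger_gap: -0.0001
scale xy 0.0012102063757721165 0.049876402391765 tipz 0.03254268629951142 F [-7.7 -1.1 23.1] 10.8333
```

The key is at its stop, with the tip at 32.5 mm. I'll ease the force a little and hold.

```bash
python3 -m creep '{"hand":[0,0,0,0,0],"delta_pos":[[0,0,-0.002],[0,0,0],[0,0,0],[0,0,0],[0,0,0]],"turn":[0,0,0,0,0]}';python3 t.py; python3 -m creep '{"hand":[0,0,0,0,0],"delta_pos":[[0,0,0],[0,0,0],[0,0,0],[0,0,0],[0,0,0]],"turn":[0,0,0,0,0]}';python3 t.py;python3 -m creep '{"hand":[0,0,0,0,0],"delta_pos":[[0,0,0],[0,0,0],[0,0,0],[0,0,0],[0,0,0]],"turn":[0,0,0,0,0]}';python3 t.py
```

```text
clock: 11.25
tcp_pos: [0.4621, 0.084, 0.0439]
orientation: [0.0, 0.987, 0.159, 0.0]
wrist_force: [-3.7, -0.4, 11.3]
finger_gap: 0.0002
scale xy 0.0012693076637721903 0.04987846438963996 tipz 0.032873866611961844 F [-3.7 -0.4 11.3] 11.25
clock: 11.67
tcp_pos: [0.4621, 0.084, 0.0439]
orientation: [0.0, 0.987, 0.159, 0.0]
wrist_force: [-2.2, -0.6, 11.1]
finger_gap: 0.0002
scale xy 0.0012547002368870036 0.04988962478971572 tipz 0.032882678569567225 F [-2.2 -0.6 11.1] 11.6667
clock: 12.08
tcp_pos: [0.4621, 0.084, 0.0438]
orientation: [0.0, 0.987, 0.159, 0.0]
wrist_force: [-3.8, -0.9, 11.8]
finger_gap: 0.0003
scale xy 0.0012146616665342324 0.049911002649358695 tipz 0.03284798907956589 F [-3.8 -0.9 11.8] 12.0833
```

```bash
python3 -m creep '{"hand":[0,0,0,0,0],"delta_pos":[[0,0,-0.01],[0,0,-0.02],[0,0,-0.025],[0,0,-0.025],[0,0.0,0]],"turn":[0,0,0,0,0]}';python3 -m creep '{"hand":[0,0,0,0,0],"delta_pos":[[0,0.02,0],[0,0.03,0],[0,0.03,0],[0,0.021,0],[0,0,0]],"turn":[0,0,0,0,0]}';python3 t.py; python3 w.py w8.png
```

```text
clock: 12.5
tcp_pos: [0.4645, 0.0842, 0.1104]
orientation: [0.0, 0.987, 0.159, 0.003]
wrist_force: [0.1, 0.1, 1.0]
finger_gap: 0.0
clock: 12.92
tcp_pos: [0.4887, 0.005, 0.1066]
orientation: [0.001, 0.987, 0.158, 0.0]
wrist_force: [-0.4, -0.5, 1.0]
finger_gap: 0.0003
scale xy 0.0018556657469488294 -0.03346682527350311 tipz 0.09558490938476596 F [-0.4 -0.5  1. ] 12.9167
[0.5612 0.0293 0.2377] [0.4878 0.0063 0.1065]
well_mouth [212.8 139.6] 0.56 [0.4628 0.0845]
well_mouth [217.1 323.7] 0.29 [ 0.5008 -0.0425]
shutter_rib [223.9 217.3] 0.8 [0.4818 0.0291]
power_key_top [216.7 323.6] 0.97 [ 0.5024 -0.0408]
tare_key_top [207.3 146.4] 0.65 [0.4625 0.084 ]
steel_bowl [ 15.  217.9] 0.97 [0.6037 0.0682]
steel_bowl [285.1 448.3] 0.58 [ 0.4706 -0.1735]
```

View pics/w8.png

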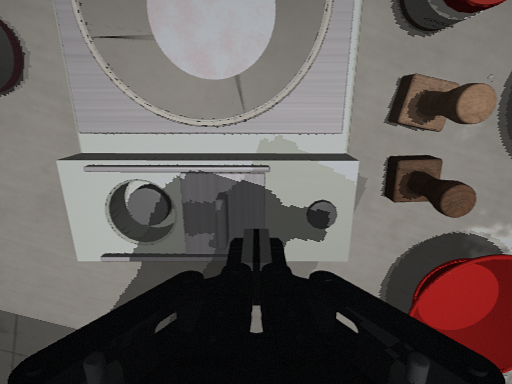

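```bash
python3 -m creep '{"hand":[0,0,0,0,0],"delta_pos":[[0,0,0.015],[0,0,0.014],[0,0,0.009],[0,0,0.005],[0,0,0]],"turn":[0,0,0,0,0]}';python3 t.py; python3 -m creep '{"hand":[0,0,0,0,0],"delta_pos":[[0,-0.004,0],[0,-0.006,0],[0,-0.008,0],[0,-0.008,0],[0,-0.008,0]],"turn":[0,0,0,0,0]}';python3 t.py; python3 -m creep '{"hand":[0,0,0,0,0],"delta_pos":[[0,-0.008,0],[0,-0.008,0],[0,-0.008,0],[0,-0.006,0],[0,-0.004,0]],"turn":[0,0,0,0,0]}';python3 t.py
```

```text
clock: 13.68
tcp_pos: [0.4867, 0.0079, 0.0718]
orientation: [-0.0, 0.987, 0.159, -0.001]
wrist_force: [-0.1, 0.2, 0.3]
finger_gap: 0.0001
scale xy 0.0008871841219436703 -0.030121543379468763 tipz 0.06083911668593328 F [-0.1  0.2  0.3] 13.6833
clock: 14.1
tcp_pos: [0.4794, 0.0337, 0.0732]
orientation: [0.0, 0.987, 0.159, 0.001]
wrist_force: [0.6, -2.1, -0.5]
finger_gap: 0.0004
scale xy 0.0019561310158897056 -0.0032314409792419956 tipz 0.06215267372057187 F [ 0.6 -2.1 -0.5] 14.1
clock: 14.52
tcp_pos: [0.4706, 0.0598, 0.0729]
orientation: [0.0, 0.987, 0.16, 0.0]
wrist_force: [2.3, -1.8, 1.6]
finger_gap: -0.0002
scale xy 0.0017729314291334965 0.024274492277356674 tipz 0.06193325428045887 F [ 2.3 -1.8  1.6] 14.5167
```

```bash
python3 -m creep '{"hand":[0,0,0,0,0],"delta_pos":[[0,-0.003,0],[0,-0.003,0],[0,-0.002,0],[0,-0.002,0],[0,0,0]],"turn":[0,0,0,0,0]}';python3 t.py; python3 -m creep '{"hand":[0,0,0,0,0],"delta_pos":[[0,-0.002,0],[0,-0.002,0],[0,-0.001,0],[0,0,0],[0,0,0]],"turn":[0,0,0,0,0]}';python3 t.py
```

```text
clock: 14.93
tcp_pos: [0.4677, 0.0668, 0.0726]
orientation: [-0.0, 0.987, 0.159, -0.0]
wrist_force: [0.9, -1.3, 1.9]
finger_gap: 0.0001
scale xy 0.0012022317867363002 0.031812091625729885 tipz 0.06158958001036563 F [ 0.9 -1.3  1.9] 14.9333
clock: 15.35
tcp_pos: [0.4671, 0.0689, 0.0727]
orientation: [0.002, 0.987, 0.159, -0.0]
wrist_force: [1.1, -6.7, 1.2]
finger_gap: 0.0001
scale xy 0.0012933188639248283 0.034033172624777445 tipz 0.06167044163634122 F [ 1.1 -6.7  1.2] 15.35
```

```bash
python3 -m creep '{"hand":[0,0,0,0,0],"delta_pos":[[0,-0.001,0],[0,-0.001,0],[0,-0.001,0],[0,0,0],[0,0,0]],"turn":[0,0,0,0,0]}';python3 t.py; python3 -m creep '{"hand":[0,0,0,0,0],"delta_pos":[[0,0.006,0],[0,0.007,0],[0,0,-0.03],[0,0,-0.04],[-0.03,0,-0.02]],"turn":[0,0,0,0,0]}';python3 -m creep '{"hand":[0,0,0,0,0],"delta_pos":[[-0.02,0,-0.01],[0,0,0],[0,0,0],[0,0,0],[0,0,0]],"turn":[0,0,0,0,0]}'; python3 t.py; python3 w.py w9.png
python3 - <<'E'
from h import *
c=env.read_camera("wrist"); D=c["depth"]; v,u=np.mgrid[0:384,0:512]
P=np.stack([(u-c["cx"])/c["fx"]*D,(v-c["cy"])/c["fy"]*D,D],-1)@rot(c["orientation"]).T+np.array(c["origin"])
d=P[...,:2]-np.array([.4765,.0362]); X=d@[.95,.312]; Y=d@[-.312,.95]; h=P[...,2]
m=(abs(X)<.03)&(abs(Y-.02)<.08)&(h<.075)&(h>.067); print("rib",m.sum(),P[m].mean(0),X[m].min(),X[m].max(),Y[m].min(),Y[m].max())
m=(abs(X)<.012)&(abs(Y+.08)<.015)&(h>.0525);print("power key top z",np.median(h[m]))
c=env.read_camera("top"); save(c,"top9.png")
for t,z in dict(steel_bowl=.034,round_cutter=0,timer=0,jar_rose=0,jar_tea=0,jar_cocoa=0,stamp_1=0).items():
    for p in env.pinpoint("top",t)[:3]: print(t,np.round(p["location"],1),round(p["score"],2),cast(c,p["location"],z)[:2])
E
```

```text
clock: 15.77
tcp_pos: [0.467, 0.0694, 0.0727]
orientation: [0.004, 0.987, 0.158, 0.0]
wrist_force: [3.7, -13.6, -0.3]
finger_gap: 0.0001
scale xy 0.0013188377189288561 0.03450376524070524 tipz 0.0617450265859807 F [  3.7 -13.6  -0.3] 15.7667
clock: 16.18
tcp_pos: [0.4502, 0.0557, 0.1472]
orientation: [-0.0, 0.987, 0.16, 0.003]
wrist_force: [0.9, -0.5, 0.7]
finger_gap: 0.0
clock: 16.6
tcp_pos: [0.4314, 0.0505, 0.1519]
orientation: [-0.0, 0.987, 0.159, -0.0]
wrist_force: [-0.3, -0.1, 0.1]
finger_gap: -0.0004
scale xy -0.038377832228967144 0.027619802258963856 tipz 0.14085313442759284 F [-0.3 -0.1  0.1] 16.6
[0.5041 0.0748 0.2829] [0.4314 0.0505 0.1518]
scale [ 45.3 288.4] 0.94 [0.5593 0.062 ]
well_mouth [148.3 226.4] 0.86 [0.4608 0.0863]
shutter_rib [151.1 227.1] 0.76 [0.4629 0.0841]
power_key_top [149.9 388.2] 0.84 [ 0.502  -0.0399]
steel_bowl [230.9 483.5] 0.57 [ 0.4594 -0.1737]
rib 420 [0.46303931 0.0842786  0.0700982 ] -0.015931460231374612 0.019612644961717347 0.04652155325020825 0.053615489087999645
power key top z 0.05361418657308889
steel_bowl [178.6 370.9] 0.81 [ 0.64235189 -0.20796835]
steel_bowl [194.9 260.4] 0.73 [0.59400876 0.07214962]
steel_bowl [253.4 369.9] 0.58 [ 0.45329053 -0.19960643]
round_cutter [274.7 142.6] 0.75 [0.39114417 0.36225918]
timer [196.4 138.9] 0.62 [0.59002539 0.38599698]
timer [192.1 258.1] 0.37 [0.60809745 0.07784839]
jar_tea [192.9 186.9] 0.94 [0.60195571 0.26254241]
jar_cocoa [169.  318.6] 0.55 [ 0.67366468 -0.08023533]
stamp_1 [195.8 323.7] 0.5 [ 0.60198705 -0.09297311]
stamp_1 [219.9 328.8] 0.49 [ 0.53902867 -0.10549095]
```

View pics/w9.png

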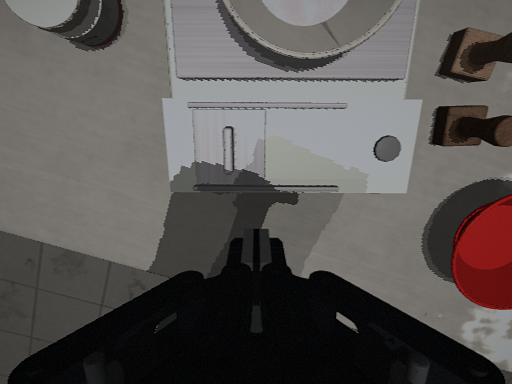

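View pics/top9.png

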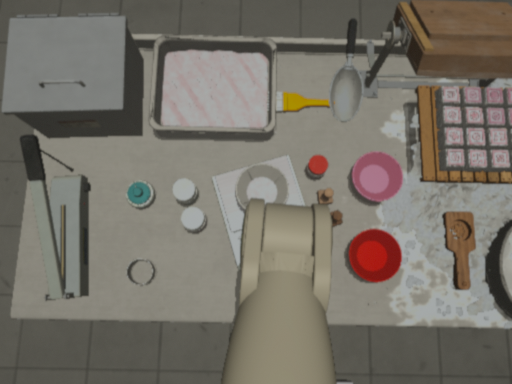

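The rib's centre is back at scale y 50 mm, so the shutter is home. Nothing else has moved and the arm is clear.

```bash
python3 -c "
from workcell import env; print(env.hand_in())"
```

```text
the job is handed in; nothing more can be done
None
```

The tare sequence is done and the job is handed in, at about 17 s of the 50 s allowed; no verdict was reported.

- **Shutter opening:** with shut fingers I pushed the rib until it met its stop. Depth put the rib's centre at scale y = -10.0 mm, which is 60 mm open. Force there was about 15 N.
- **Tare key:** I pressed it to its stop (fingertips 32.5–32.9 mm above the table) and held it for about 1.6 s. Force peaked near 24 N, then eased to about 11 N, under the 35 N limit.
- **Shutter closing:** I pushed the rib back to its stop at about 14 N. Depth then put its centre at y = +50.1 mm, which is home.
- **Last checks:** the power key top was at 53.6 mm, so it is up. The steel bowl read within 2 mm of its start. The cutter, timer, tea jar, cocoa jar and both stamps looked unmoved, although the detector scattered by about 5–12 mm on them. The arm was clear and the wrist force near zero.
- **Not fully confirmed:** the detector missed `jar_rose` in the last top view, but the picture shows it at its starting spot. The tare key is hidden under the closed shutter, so I could not look at it again. I take it to be up because the fingers left it before closing.

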